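# Put the espresso cups back on their own saucers

## Robot

A 6-joint arm with a two-finger parallel gripper is mounted at the origin on the work surface. World frame = base frame: x ahead of the robot, y to its left, z up, the work surface at z = 0. Lengths are in m, angles in rad, forces in N, time in s.
With the tool pointing down it reaches from about 0.35 to 0.775 m from the base axis. Payload 7.3 kg.
Tool frame: the origin (TCP) lies midway between the tips of the shut fingers; the grasp point (between the pads) lies 19 mm behind it; z points along the fingers, y is the line along which they close (so a half turn about z gives the same grasp; the last joint's range is limited). The gripper opens to 92 mm and grips with 3 to 60 N. Pads are 19 mm wide; open, the fingers measure 130 mm over their backs; the gripper's body (75 mm by 190 mm) begins 47 mm behind the grasp point.
Start: joints at [-1.375, 0.342, 1.524, -0, 1.275, -0.146], TCP at [0.176, -0.495, 0.227] pointing down, gripper open.
Joint ranges: [-2.53, 2.53], [-0.77, 2.02], [0.04, 2.7], [-1, 4.14], [0.28, 2.66], [-3.11, 3.11]. Speed limits (rad/s): [2.57, 2.57, 3.14, 3.14, 3.14, 3.14].

## Interface

Orientations are given as [roll, pitch, yaw] about the fixed x, y, z axes, in that order (R = Rz(yaw) Ry(pitch) Rx(roll)).
In Python, from cell import robot, read_camera, camera_params, nets gives the robot as it stands. The module is installed in compiled form; this text tells all that it offers.
- The arm moves only by the tool step_arm, never from a script. Its argument "steps" is a list of rows, each an object of numbers: "x", "y", "z": the shift along the tool's x, y, z as a fraction of full scale; "rx", "ry", "rz": the turn, a rotation vector about the tool's x, y, z as a fraction of full scale; "claw": the opening, from -1 (shut) to 1 (fully open). In form: [{"x": .., "y": .., "z": .., "rx": .., "ry": .., "rz": .., "claw": ..}, ...]. A call has 1 to 12 rows; each row is the pose to reach, as a shift and turn from the pose commanded when the call began, along the tool's axes at that moment; what a row does not reach only later rows make up. Full scale, the value 1, is 750 mm for a shift and pi/4 rad for a turn. A row lasts 1/12 s, in which the tool goes at most 41.7 mm and 7.16 degrees, less where a joint would pass 70% of its speed; a pose out of reach is approached as far as the arm can. A call with a number of a shift or a turn outside -1 to 1 is refused whole. A call with a gripper value outside its range is refused whole. The fingers move at their own pace and stop on an object; "squeeze" is the grip in N (left out, the last holds). Time passes only in rows, so rows that repeat a pose let the fingers close. It gives the time, the measured TCP pose, the force, the opening and the grip force at its end, in the units of the state.
- robot.observe(): the state, without advancing time (a new reading comes with each control period).
- read_camera(name): name is "scene" or "top" or "wrist"; returns (picture, depth): 420x560x3 uint8, blue, green, red; 420x560 float32, m along the optical axis (not along the pixel's ray), 0 where there is no reading.
- camera_params(name): a dict with "fx", "fy", "cx", "cy" (pixels), "R" (3x3) and "t" (3): a world point X has camera coordinates R X + t; the wrist camera has in their place "hand_eye" (4x4, takes a point from camera to tool coordinates, whose origin is the TCP and whose axes are the flange's). Camera axes: x right, y down, z forward; pixel columns grow to the right and rows downward; lengths in m; the calibration is good to about 2 mm. A picture is of the moment at which its call begins: read the wrist's pose just before it. camera_params takes no time and is no camera call.
- robot.hand_in(): hands the job in; it is judged then, once.
Trained networks look in the newest picture that a camera, given by its name, has taken for a name from the list of things; names that differ only in an ending like _2 or _b are one class to them, and where a whole thing is asked for, a point or a joint stands for the part that bears it (a point fixed in the world has none). Each returns a list of dicts, best first, with "conf" (0 to 1); they miss things now and then, are a little off and sometimes report something else, mostly with a low value. They report only what shows in the picture. A call takes as long as a camera call. They do not tell look-alikes from the thing itself.
- nets.masks_of(camera, query): "region" (420x560 bool, what is visible of it) and "box" ([left, top, right, bottom] in pixels, round what is visible of it).
- nets.landmark_of(camera, query): "pixel" ([row, column] in pixels: a listed point, or the origin of a listed thing).
The state is a dict: "time": time; "qpos": joint angles; "qvel": joint speeds; "joint_efforts": joint torques, N m; "tool_pos": TCP position; "tool_rot": TCP orientation; "contact_force": force on the tool from outside, world axes, zero at the start; "torque": the same for the moment, N m; "opening": finger opening in m; "grip_force": force on a finger pad.
Only numpy, scipy, OpenCV 4.12 (cv2) and the standard library are available. Lean on these libraries where they do the work, as an engineer would, in place of code of your own. Each camera call takes 0.05 s, during which the arm holds its last target. There are 200 camera calls.

## Task

The three espresso cups have been stood on one another's saucers: move them so that each cup stands upright in the flat middle of the saucer of its own colour. All the saucers are taken, so set one cup aside on the round cork trivet in the meantime; never stand a cup on the bare polished stone. Keep the cups upright and set them down gently rather than dropping them, and leave the saucers, the sugar bowl, the milk jug and the coffee jar where they are.

Things in the scene. Friction and masses are not known exactly. Their poses are not given: they have to be found in the camera images.
- cup_blue: deep blue glazed espresso cup, empty, loose, upright, about 0.14 kg. Round, 58 mm high; outside diameter 40 mm at the foot, 57 mm at 20 mm up, 60 to 61 mm from 36 mm up to the open rim; wall 3.5 mm. Origin: centre of the foot's underside; z up the cup's axis. One ear handle on its +y side, reaching 54 mm from the axis, 14 to 50 mm up: pinch the cup across its x axis to be clear of it.
- cup_white: white glazed espresso cup, empty, loose, upright, about 0.14 kg. Round, 58 mm high; outside diameter 40 mm at the foot, 57 mm at 20 mm up, 60 to 61 mm from 36 mm up to the open rim; wall 3.5 mm. Origin: centre of the foot's underside; z up the cup's axis. One ear handle on its +y side, reaching 54 mm from the axis, 14 to 50 mm up: pinch the cup across its x axis to be clear of it.
- cup_orange: burnt-orange glazed espresso cup, empty, loose, upright, about 0.14 kg. Round, 58 mm high; outside diameter 40 mm at the foot, 57 mm at 20 mm up, 60 to 61 mm from 36 mm up to the open rim; wall 3.5 mm. Origin: centre of the foot's underside; z up the cup's axis. One ear handle on its +y side, reaching 54 mm from the axis, 14 to 50 mm up: pinch the cup across its x axis to be clear of it.
- saucer_blue: deep blue glazed saucer that belongs to the deep blue cup, loose on the stone, 0.2 kg. Round, 124 mm across, rim 17 mm above the stone. Origin: centre of its underside; z up. Its flat middle, where a cup stands, is 68 mm across and 7 mm above the origin; from there the saucer slopes up to the rim.
- saucer_white: white glazed saucer that belongs to the white cup, loose on the stone, 0.2 kg. Round, 124 mm across, rim 17 mm above the stone. Origin: centre of its underside; z up. Its flat middle, where a cup stands, is 68 mm across and 7 mm above the origin; from there the saucer slopes up to the rim.
- saucer_orange: burnt-orange glazed saucer that belongs to the burnt-orange cup, loose on the stone, 0.2 kg. Round, 124 mm across, rim 17 mm above the stone. Origin: centre of its underside; z up. Its flat middle, where a cup stands, is 68 mm across and 7 mm above the origin; from there the saucer slopes up to the rim.
- trivet: round flat cork trivet, fixed, 130 mm across, 10 mm thick, empty at the start; the free spot. Origin: centre of its underside (z up, top 10 mm above the origin).
- sugar_bowl: bystander: sage-green sugar bowl with lid and knob, 90 mm across, 84 mm high, loose, among the saucers. Origin: centre of its underside.
- milk_jug: bystander: steel milk jug, 80 mm across, 85 mm high, with an ear handle that reaches 64 mm from the axis on its -y side, loose. Origin: centre of its underside.
- coffee_jar: bystander: amber glass coffee jar with wooden lid, 94 mm across, 101 mm high, loose. Origin: centre of its underside.
Things that resemble listed ones, but are neither listed nor needed, are in the scene too. Leave any black, pink or yellow look-alike of the cup_white alone.

How it is judged:
On the way:
1. one of the cups stands upright on the cork trivet, let go (((horizontal distance between cup_blue and trivet below 0.045 m and z of cup_blue in the frame of trivet between 0.006 and 0.015 m and angle between cup_blue's own z axis and vertical below 0.1 rad and contact force between the fingers and cup_blue below 0.05 N and linear speed of cup_blue below 0.02 m/s) or (horizontal distance between cup_white and trivet below 0.045 m and z of cup_white in the frame of trivet between 0.006 and 0.015 m and angle between cup_white's own z axis and vertical below 0.1 rad and contact force between the fingers and cup_white below 0.05 N and linear speed of cup_white below 0.02 m/s) or (horizontal distance between cup_orange and trivet below 0.045 m and z of cup_orange in the frame of trivet between 0.006 and 0.015 m and angle between cup_orange's own z axis and vertical below 0.1 rad and contact force between the fingers and cup_orange below 0.05 N and linear speed of cup_orange below 0.02 m/s))), for 0.2 s.
At the end, for the whole second after the job is handed in: Each cup stands upright (within 0.1 rad) and at rest in its own colour's saucer, its axis within 12 mm of the saucer's centre and its foot on the saucer's flat middle (3 to 12 mm above the saucer's origin); the saucers lie flat (horizontal distance between cup_blue and saucer_blue below 0.012 m and z of cup_blue in the frame of saucer_blue between 0.003 and 0.012 m and angle between each of cup_blue, saucer_blue, cup_white, saucer_white, cup_orange, saucer_orange's own z axis and vertical below 0.1 rad and linear speed of each of cup_blue, cup_white, cup_orange below 0.02 m/s and angular speed of each of cup_blue, cup_white, cup_orange below 0.2 rad/s and horizontal distance between cup_white and saucer_white below 0.012 m and z of cup_white in the frame of saucer_white between 0.003 and 0.012 m and horizontal distance between cup_orange and saucer_orange below 0.012 m and z of cup_orange in the frame of saucer_orange between 0.003 and 0.012 m); the robot touches nothing.
It fails at once if a cup is put down on, or falls to, the bare stone (its underside within 3 mm of it) (height (world z) of any of cup_blue, cup_white, cup_orange below 0.003 m).
It fails at once if a cup is tipped by more than 35 degrees (angle between any of cup_blue, cup_white, cup_orange's own z axis and vertical above 0.61 rad).
It fails at once if a cup is dropped: let go so high that it falls faster than 0.6 m/s (about 2 cm) ((contact force between the fingers and cup_blue below 0.05 N and linear speed of cup_blue above 0.6 m/s) or (contact force between the fingers and cup_white below 0.05 N and linear speed of cup_white above 0.6 m/s) or (contact force between the fingers and cup_orange below 0.05 N and linear speed of cup_orange above 0.6 m/s)).
It fails at once if a saucer is pushed or carried more than 30 mm from its place (distance of any of saucer_blue, saucer_white, saucer_orange from where it was at the start of the episode above 0.03 m).
It fails at once if the sugar bowl, milk jug or coffee jar is shifted more than 30 mm (distance of any of sugar_bowl, milk_jug, coffee_jar from where it was at the start of the episode above 0.03 m).
It also fails if it takes over 96 s, if anything falls off the work surface, if the arm or the gripper's body presses on something with over 40 N, if the wrist force passes 120 N, or if a joint passes its speed limit or range.

## Working session

There is one attempt and no reset: what is moved stays moved. The work goes in short steps, Python scripts to look and compute and a tool call to move; the robot and the scene stay as the last step left them, time stands still between calls to the robot, and variables do not carry over. Pictures are saved under pics/ and viewed, at most 14 in all, crops included, and the job is handed in when it is done.

Besides the shell and the picture viewer there is one more tool, called as name([rows], argument=value, ...), one row to a line, values as JSON. step_arm: Moves the arm, as the interface text tells. Its arguments: {"type":"object","properties":{"steps":{"type":"array","items":{"type":"object","properties":{"x":{"type":"number","minimum":-1,"maximum":1},"y":{"type":"number","minimum":-1,"maximum":1},"z":{"type":"number","minimum":-1,"maximum":1},"rx":{"type":"number","minimum":-1,"maximum":1},"ry":{"type":"number","minimum":-1,"maximum":1},"rz":{"type":"number","minimum":-1,"maximum":1},"claw":{"type":"number"}}}},"squeeze":{"type":"number"}},"required":["steps"]}

```bash
mkdir -p pics; cat > h.py <<'E'
import numpy as np, cv2
from cell import robot, read_camera, camera_params, nets
def pts(cam, depth, mask):
    p=camera_params(cam); v,u=np.nonzero(mask&(depth>0)); d=depth[v,u]
    C=np.c_[(u-p['cx'])/p['fx']*d,(v-p['cy'])/p['fy']*d,d]
    return (C-np.array(p['t']))@np.array(p['R'])
E
python3 - <<'E'
from h import *
for c in ('top','scene'):
    im,d=read_camera(c); cv2.imwrite(f'pics/{c}0.png',im); np.save(f'{c}d.npy',d)
print(robot.observe())
for q in ['cup_blue','cup_white','cup_orange','saucer_blue','saucer_white','saucer_orange','trivet','sugar_bowl','milk_jug','coffee_jar']:
    d=np.load('topd.npy')
    if q=='cup_blue': read_camera('top')
    for r in nets.masks_of('top',q)[:4]:
        P=pts('top',d,r['region'])
        if len(P): print(q,round(r['conf'],2),np.round(r['box']),len(P),np.round(np.median(P,0),3),np.round(np.percentile(P,2,0),3),np.round(np.percentile(P,98,0),3))
E
```

```text
{'time': 0.1, 'qpos': array([-1.37500662e+00,  3.42626128e-01,  1.52490885e+00,  1.90522935e-06,
        1.27540140e+00, -1.46030750e-01]), 'qvel': array([-0.00167459, -0.00282709, -0.00215966, -0.00132717,  0.00014968,
       -0.00169519]), 'joint_efforts': array([ 2.54863247e-03, -4.32007456e+01, -2.44692492e+01,  7.21649034e-02,
        5.26520493e-02, -3.55008660e-05]), 'tool_pos': array([ 0.17591738, -0.4942695 ,  0.22613284]), 'tool_rot': array([-3.14026350e+00, -1.97330972e-04,  3.41819767e-01]), 'contact_force': array([ 0.98989129,  0.11601913, -1.56772486]), 'torque': array([-0.03138943, -0.02321721, -0.01197871]), 'grip_force': 0.0, 'opening': 0.09188927479968874}
cup_blue 0.84 [241. 262. 266. 292.] 520 [0.458 0.016 0.018] [ 0.418 -0.013  0.008] [0.483 0.039 0.066]
cup_white 0.72 [344. 205. 374. 226.] 561 [ 0.594 -0.24   0.019] [ 0.563 -0.271  0.002] [ 0.618 -0.204  0.06 ]
cup_white 0.7 [280. 191. 303. 219.] 538 [ 0.618 -0.076  0.023] [ 0.582 -0.102  0.009] [ 0.643 -0.047  0.068]
cup_white 0.6 [304. 122. 330. 155.] 540 [ 0.794 -0.136  0.025] [ 0.753 -0.163  0.001] [ 0.814 -
[... 590 characters left out ...]
56 0.006 0.012] [ 0.401 -0.043  0.003] [0.511 0.069 0.02 ]
saucer_orange 0.76 [266. 185. 315. 233.] 1256 [ 0.608 -0.073  0.012] [ 0.559 -0.131  0.004] [ 0.669 -0.022  0.021]
trivet 0.65 [169. 176. 219. 226.] 2079 [0.641 0.168 0.009] [0.583 0.111 0.004] [0.7   0.227 0.014]
sugar_bowl 0.94 [340. 254. 377. 288.] 1069 [ 0.456 -0.231  0.061] [ 0.418 -0.27   0.038] [ 0.496 -0.195  0.083]
milk_jug 0.89 [392. 191. 432. 234.] 1011 [ 0.598 -0.377  0.037] [ 0.556 -0.406  0.   ] [ 0.644 -0.335  0.087]
milk_jug 0.37 [242. 260. 265. 293.] 528 [0.456 0.017 0.019] [ 0.417 -0.013  0.008] [0.483 0.039 0.067]
coffee_jar 0.69 [214. 126. 251. 175.] 1450 [0.746 0.057 0.1  ] [0.711 0.017 0.016] [0.796 0.1   0.104]
```

```bash
python3 - <<'E'
import cv2
im=cv2.imread('pics/top0.png')[100:330,110:450]
cv2.imwrite('pics/top0c.png',cv2.resize(im,None,fx=2.3,fy=2.3,interpolation=cv2.INTER_CUBIC))
E
```

```text
(no output)
```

View pics/top0c.png

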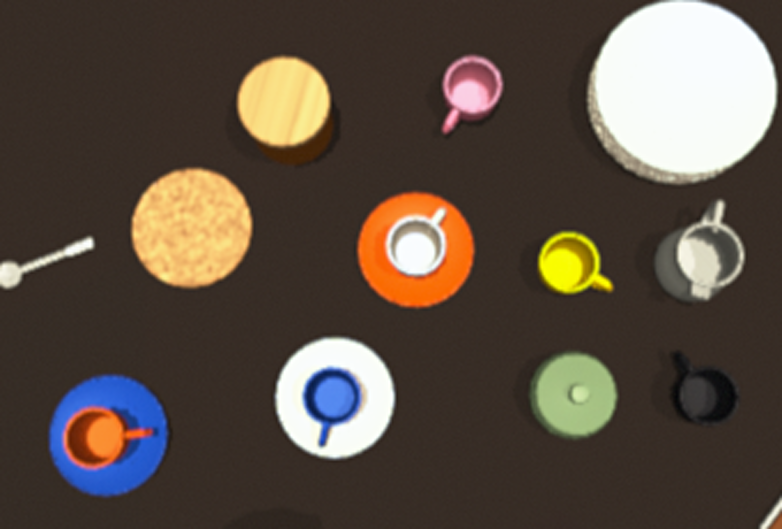

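View pics/scene0.png

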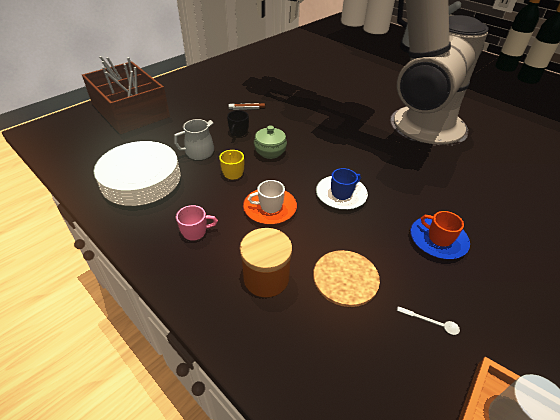

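The top view (crop scale 2.3, offset 110/100) shows orange on the blue saucer (108,436), blue on white (335,398), white on orange (415,250), and the trivet free at (192,228). The look-alikes are pink, yellow and black. Next I'll fit circles and handle directions.

```bash
cat >> h.py <<'E'
from scipy.optimize import least_squares
HSV={'blue':((100,120,40),(130,255,255)),'orange':((3,170,60),(14,255,255)),'white':((0,0,110),(179,70,255))}
def circ(P,r):
    f=least_squares(lambda c:np.hypot(*(P[:,:2]-c).T)-r,P[:,:2].mean(0),loss='soft_l1',f_scale=.002)
    return f.x,np.sqrt(np.mean(f.fun**2))
def edge_circle(cam,mask,z,r,R=None,t=None,arc=None):
    """outer contour of mask, rays cut at height z, circle of radius r"""
    p=camera_params(cam); R=np.array(p['R']) if R is None else R; t=np.array(p['t']) if t is None else t
    c=max(cv2.findContours(mask.astype(np.uint8),cv2.RETR_EXTERNAL,cv2.CHAIN_APPROX_NONE)[0],key=cv2.contourArea)
    c=cv2.convexHull(c)[:,0].astype(float); 
    # resample hull
    n=np.r_[c,c[:1]]; c=np.vstack([np.linspace(n[i],n[i+1],max(2,int(np.hypot(*(n[i+1]-n[i])))),endpoint=False) for i in range(len(n)-1)])
    D=np.c_[(c[:,0]-p['cx'])/p['fx'],(c[:,1]-p['cy'])/p['fy'],np.ones(len(c))]@R
    o=-R.T@t; P=o+D*((z-o[2])/D[:,2])[:,None]
    f=least_squares(lambda q:np.hypot(*(P[:,:2]-q[:2]).T)-q[2],[*P[:,:2].mean(0),r],loss='soft_l1',f_scale=.001)
    return f.x,np.abs(f.fun).mean()
E
python3 - <<'E'
from h import *
im,d=read_camera('top'); hsv=cv2.cvtColor(im,cv2.COLOR_BGR2HSV)
P0=pts('top',d,d>0); X=np.full(d.shape+(3,),9.); X[d>0]=P0
g={'blue':(.42,.25),'white':(.456,.01),'orange':(.61,-.075)}
on={'blue':'orange','white':'blue','orange':'white'}
for s,c in g.items():
    near=np.hypot(X[...,0]-c[0],X[...,1]-c[1])<.09
    anyobj=near&((cv2.inRange(hsv,*HSV[s])>0)|(cv2.inRange(hsv,*HSV[on[s]])>0))
    print('saucer',s,edge_circle('top',anyobj,.017,.062))
    hi=near&(X[...,2]>.058)
    Q=X[hi]; cc=Q[:,:2].mean(0)
    print('  cup',on[s],len(Q),circ(Q,.0285), 'zmax',np.percentile(Q[:,2],90))
    cen=circ(Q,.0285)[0]
    r=np.hypot(X[...,0]-cen[0],X[...,1]-cen[1])
    h=X[near&(r>.036)&(r<.054)&(X[...,2]>.028)]
    print('  handle',len(h), h[:,:2].mean(0)-cen if len(h) else '', np.degrees(np.arctan2(*(h[:,:2].mean(0)-cen)[::-1])) if len(h) else '')
near=np.hypot(X[...,0]-.641,X[...,1]-.169)<.08
print('trivet',edge_circle('top',near&(cv2.inRange(hsv,(5,60,80),(30,255,255))>0),.010,.065))
E
```

```text
saucer blue (array([0.42064693, 0.25098053, 0.06237245]), np.float64(0.0003717682715895763))
  cup orange 151 (array([0.41792219, 0.25250495]), np.float64(0.0013897145374553257)) zmax 0.066515698995527
  handle 28 [ 0.00367134 -0.04395781] -85.22575602078066
saucer white (array([0.45725788, 0.01266378, 0.06283124]), np.float64(0.00036348941445055665))
  cup blue 123 (array([0.45667202, 0.0129012 ]), np.float64(0.0010675370125294993)) zmax 0.06706784876082997
  handle 25 [-0.04339193  0.01048374] 166.4172990085155
saucer orange (array([ 0.6146828 , -0.07468362,  0.06290619]), np.float64(0.00030547635998062273))
  cup white 117 (array([ 0.610533  , -0.07433502]), np.float64(0.0011145414008339504)) zmax 0.0668366412825308
  handle 23 [ 0.03438787 -0.02622732] -37.332442675177184
trivet (array([0.64235119, 0.16934011, 0.06684968]), np.float64(0.0004404351962752295))
```

```bash
cat > go.py <<'E'
import sys,numpy as np
from scipy.spatial.transform import Rotation as Ro
from cell import robot
o=robot.observe(); R=Ro.from_euler('xyz',o['tool_rot']); p=o['tool_pos']
print('t',round(o['time'],2),'pos',np.round(p,4),'rot',np.round(o['tool_rot'],3),'open',round(o['opening'],4),'grip',round(o['grip_force'],1),'F',np.round(o['contact_force'],1),'q6',round(o['qpos'][5],2))
for a in sys.argv[1:]:
    v=[float(k) for k in a.split(',')]
    T=Ro.from_euler('xyz',[np.pi,0,np.radians(v[3])]); d=R.inv().apply(np.array(v[:3])-p)
    rv=(R.inv()*T).as_rotvec()
    print(a,'shift',np.round(d/.75,4),'mm',np.round(np.linalg.norm(d)*1e3),'turn',np.round(rv/(np.pi/4),4))
E
python3 go.py .5,-.15,.25,55
```

```text
t 0.7 pos [ 0.176  -0.4946  0.2268] rot [3.141 0.    0.342] open 0.0918 grip 0.0 F [ 0.2 -0.9  0.1] q6 -0.15
.5,-.15,.25,55 shift [ 0.561  -0.2881 -0.031 ] mm 474.0 turn [ 2.00e-04  1.00e-04 -7.87e-01]
```

step_arm([
  {"x":0.56,"y":-0.288,"z":-0.031,"rz":-0.787,"claw":1},
  {"x":0.56,"y":-0.288,"z":-0.031,"rz":-0.787,"claw":1},
  {"x":0.56,"y":-0.288,"z":-0.031,"rz":-0.787,"claw":1},
  {"x":0.56,"y":-0.288,"z":-0.031,"rz":-0.787,"claw":1},
  {"x":0.56,"y":-0.288,"z":-0.031,"rz":-0.787,"claw":1},
  {"x":0.56,"y":-0.288,"z":-0.031,"rz":-0.787,"claw":1},
  {"x":0.56,"y":-0.288,"z":-0.031,"rz":-0.787,"claw":1},
  {"x":0.56,"y":-0.288,"z":-0.031,"rz":-0.787,"claw":1},
  {"x":0.56,"y":-0.288,"z":-0.031,"rz":-0.787,"claw":1},
  {"x":0.56,"y":-0.288,"z":-0.031,"rz":-0.787,"claw":1},
  {"x":0.56,"y":-0.288,"z":-0.031,"rz":-0.787,"claw":1},
  {"x":0.56,"y":-0.288,"z":-0.031,"rz":-0.787,"claw":1},
])

```text
$.steps[0]: bad value
```

```bash
python3 go.py .418,.2525,.15,94.8
```

```text
t 0.7 pos [ 0.176  -0.4946  0.2268] rot [3.141 0.    0.342] open 0.0918 grip 0.0 F [ 0.2 -0.9  0.1] q6 -0.15
.418,.2525,.15,94.8 shift [ 0.6379 -0.8304  0.1022] mm 789.0 turn [ 1.0000e-04  1.0000e-04 -1.6715e+00]
```

step_arm([
  {"x":0.56,"y":-0.288,"z":-0.031,"rx":0,"ry":0,"rz":-0.787,"claw":1},
  {"x":0.56,"y":-0.288,"z":-0.031,"rx":0,"ry":0,"rz":-0.787,"claw":1},
  {"x":0.56,"y":-0.288,"z":-0.031,"rx":0,"ry":0,"rz":-0.787,"claw":1},
  {"x":0.56,"y":-0.288,"z":-0.031,"rx":0,"ry":0,"rz":-0.787,"claw":1},
  {"x":0.56,"y":-0.288,"z":-0.031,"rx":0,"ry":0,"rz":-0.787,"claw":1},
  {"x":0.56,"y":-0.288,"z":-0.031,"rx":0,"ry":0,"rz":-0.787,"claw":1},
  {"x":0.56,"y":-0.288,"z":-0.031,"rx":0,"ry":0,"rz":-0.787,"claw":1},
  {"x":0.56,"y":-0.288,"z":-0.031,"rx":0,"ry":0,"rz":-0.787,"claw":1},
  {"x":0.56,"y":-0.288,"z":-0.031,"rx":0,"ry":0,"rz":-0.787,"claw":1},
  {"x":0.56,"y":-0.288,"z":-0.031,"rx":0,"ry":0,"rz":-0.787,"claw":1},
  {"x":0.56,"y":-0.288,"z":-0.031,"rx":0,"ry":0,"rz":-0.787,"claw":1},
  {"x":0.56,"y":-0.288,"z":-0.031,"rx":0,"ry":0,"rz":-0.787,"claw":1},
])

```text
time: 1.7
tool_pos: [0.5021, -0.1464, 0.2503]
tool_rot: [3.141, -0.002, 0.963]
contact_force: [-0.7, -0.2, -0.4]
opening: 0.0918
grip_force: 0.0
```

```bash
python3 go.py .418,.2525,.15,94.8
```

```text
t 1.7 pos [ 0.5021 -0.1464  0.2503] rot [ 3.141e+00 -2.000e-03  9.630e-01] open 0.0918 grip 0.0 F [-0.7 -0.2 -0.4] q6 0.18
.418,.2525,.15,94.8 shift [ 0.3725 -0.3958  0.134 ] mm 420.0 turn [ 0.0021 -0.0019 -0.88  ]
```

step_arm([
  {"x":0.373,"y":-0.396,"z":0.134,"rx":0,"ry":0,"rz":-0.885,"claw":1},
  {"x":0.373,"y":-0.396,"z":0.134,"rx":0,"ry":0,"rz":-0.885,"claw":1},
  {"x":0.373,"y":-0.396,"z":0.134,"rx":0,"ry":0,"rz":-0.885,"claw":1},
  {"x":0.373,"y":-0.396,"z":0.134,"rx":0,"ry":0,"rz":-0.885,"claw":1},
  {"x":0.373,"y":-0.396,"z":0.134,"rx":0,"ry":0,"rz":-0.885,"claw":1},
  {"x":0.373,"y":-0.396,"z":0.134,"rx":0,"ry":0,"rz":-0.885,"claw":1},
  {"x":0.373,"y":-0.396,"z":0.134,"rx":0,"ry":0,"rz":-0.885,"claw":1},
  {"x":0.373,"y":-0.396,"z":0.134,"rx":0,"ry":0,"rz":-0.885,"claw":1},
  {"x":0.373,"y":-0.396,"z":0.134,"rx":0,"ry":0,"rz":-0.885,"claw":1},
  {"x":0.373,"y":-0.396,"z":0.134,"rx":0,"ry":0,"rz":-0.885,"claw":1},
  {"x":0.373,"y":-0.396,"z":0.134,"rx":0,"ry":0,"rz":-0.885,"claw":1},
  {"x":0.373,"y":-0.396,"z":0.134,"rx":0,"ry":0,"rz":-0.885,"claw":1},
])

```text
time: 2.7
tool_pos: [0.4153, 0.2511, 0.1488]
tool_rot: [-3.14, 0.0, 1.66]
contact_force: [0.6, -0.7, 0.6]
opening: 0.0918
grip_force: 0.0
```

```bash
python3 - <<'E'
from h import *
from scipy.spatial.transform import Rotation as Ro
o=robot.observe(); im,d=read_camera('wrist'); cv2.imwrite('pics/w1.png',im)
p=camera_params('wrist'); H=np.array(p['hand_eye']); print(np.round(H,3),p['fx'])
R=Ro.from_euler('xyz',o['tool_rot']).as_matrix()
v,u=np.nonzero(d>0); z=d[v,u]; C=np.c_[(u-p['cx'])/p['fx']*z,(v-p['cy'])/p['fy']*z,z]
W=(C@H[:3,:3].T+H[:3,3])@R.T+o['tool_pos']
Q=W[(W[:,2]>.06)&(np.hypot(W[:,0]-.418,W[:,1]-.2525)<.045)]
print(len(Q),circ(Q,.0285),np.percentile(Q[:,2],[10,90]))
E
python3 go.py .418,.2525,.032,94.8
```

```text
[[-0.001 -0.959 -0.284  0.076]
 [ 1.    -0.    -0.001 -0.001]
 [ 0.001 -0.284  0.959 -0.158]
 [ 0.     0.     0.     1.   ]] 332.8984198874298
40754 (array([0.41906157, 0.25352866]), np.float64(0.007446143928119133)) [0.22906323 0.26099088]
t 2.75 pos [0.4161 0.2497 0.1492] rot [-3.141e+00  1.000e-03  1.658e+00] open 0.0917 grip 0.0 F [ 0.3 -0.7  0.2] q6 0.3
.418,.2525,.032,94.8 shift [0.0036 0.0029 0.1563] mm 117.0 turn [-0.0006  0.0008  0.0039]
```

View pics/w1.png

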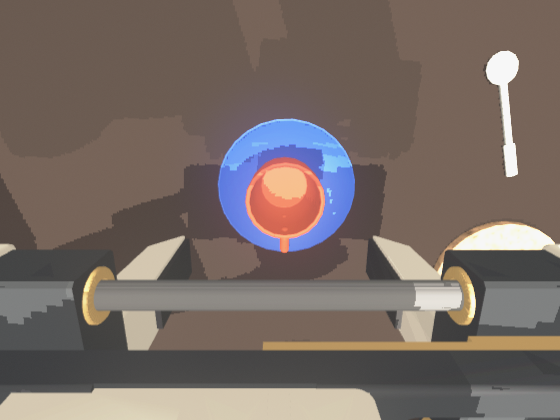

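The wrist view shows the orange cup at (285,200), centred between the fingers, with its handle clear of the closing line at (285,243). Descending and gripping.

step_arm([
  {"x":0.004,"y":0.003,"z":0.05,"rx":0,"ry":0,"rz":0,"claw":1},
  {"x":0.004,"y":0.003,"z":0.09,"rx":0,"ry":0,"rz":0,"claw":1},
  {"x":0.004,"y":0.003,"z":0.12,"rx":0,"ry":0,"rz":0,"claw":1},
  {"x":0.004,"y":0.003,"z":0.14,"rx":0,"ry":0,"rz":0,"claw":1},
  {"x":0.004,"y":0.003,"z":0.155,"rx":0,"ry":0,"rz":0,"claw":1},
  {"x":0.004,"y":0.003,"z":0.156,"rx":0,"ry":0,"rz":0,"claw":1},
  {"x":0.004,"y":0.003,"z":0.156,"rx":0,"ry":0,"rz":0,"claw":1},
  {"x":0.004,"y":0.003,"z":0.156,"rx":0,"ry":0,"rz":0,"claw":1},
])

```text
time: 3.42
tool_pos: [0.4195, 0.2517, 0.0334]
tool_rot: [3.14, -0.0, 1.654]
contact_force: [-0.1, 0.2, 0.8]
opening: 0.0918
grip_force: 0.0
```

step_arm([
  {"x":0,"y":0,"z":0,"rx":0,"ry":0,"rz":0,"claw":-1},
  {"x":0,"y":0,"z":0,"rx":0,"ry":0,"rz":0,"claw":-1},
  {"x":0,"y":0,"z":0,"rx":0,"ry":0,"rz":0,"claw":-1},
  {"x":0,"y":0,"z":0,"rx":0,"ry":0,"rz":0,"claw":-1},
  {"x":0,"y":0,"z":0,"rx":0,"ry":0,"rz":0,"claw":-1},
  {"x":0,"y":0,"z":0,"rx":0,"ry":0,"rz":0,"claw":-1},
  {"x":0,"y":0,"z":0,"rx":0,"ry":0,"rz":0,"claw":-1},
  {"x":0,"y":0,"z":0,"rx":0,"ry":0,"rz":0,"claw":-1},
], squeeze=15)

```text
time: 4.08
tool_pos: [0.4187, 0.2525, 0.0326]
tool_rot: [3.141, -0.0, 1.655]
contact_force: [0.7, -0.2, 1.7]
opening: 0.0587
grip_force: 15.0
```

```bash
python3 go.py .418,.2525,.150,95 .642,.169,.15,95
```

```text
t 4.08 pos [0.4187 0.2525 0.0326] rot [ 3.141 -0.     1.655] open 0.0587 grip 15.0 F [ 0.7 -0.2  1.7] q6 0.3
.418,.2525,.150,95 shift [ 1.000e-04 -9.000e-04 -1.565e-01] mm 117.0 turn [ 0.0008 -0.0001 -0.0038]
.642,.169,.15,95 shift [-0.1359  0.2874 -0.1564] mm 266.0 turn [ 0.0008 -0.0001 -0.0038]
```

step_arm([
  {"x":0,"y":0,"z":-0.02,"rx":0,"ry":0,"rz":0,"claw":-1},
  {"x":0,"y":0,"z":-0.06,"rx":0,"ry":0,"rz":0,"claw":-1},
  {"x":0,"y":0,"z":-0.1,"rx":0,"ry":0,"rz":0,"claw":-1},
  {"x":-0.02,"y":0.04,"z":-0.1,"rx":0,"ry":0,"rz":0,"claw":-1},
  {"x":-0.04,"y":0.085,"z":-0.1,"rx":0,"ry":0,"rz":0,"claw":-1},
  {"x":-0.06,"y":0.13,"z":-0.1,"rx":0,"ry":0,"rz":0,"claw":-1},
  {"x":-0.08,"y":0.175,"z":-0.1,"rx":0,"ry":0,"rz":0,"claw":-1},
  {"x":-0.1,"y":0.22,"z":-0.1,"rx":0,"ry":0,"rz":0,"claw":-1},
  {"x":-0.12,"y":0.255,"z":-0.1,"rx":0,"ry":0,"rz":0,"claw":-1},
  {"x":-0.136,"y":0.287,"z":-0.1,"rx":0,"ry":0,"rz":0,"claw":-1},
  {"x":-0.136,"y":0.287,"z":-0.1,"rx":0,"ry":0,"rz":0,"claw":-1},
  {"x":-0.136,"y":0.287,"z":-0.1,"rx":0,"ry":0,"rz":0,"claw":-1},
])

```text
time: 5.08
tool_pos: [0.6417, 0.1679, 0.106]
tool_rot: [-3.14, 0.0, 1.653]
contact_force: [0.3, -0.5, -1.1]
opening: 0.0586
grip_force: 15.0
```

```bash
python3 go.py .642,.169,.037,95
python3 - <<'E'
from h import *
im,d=read_camera('scene'); cv2.imwrite('pics/s1.png',im[100:320,230:520])
E
```

```text
t 5.08 pos [0.6417 0.1679 0.106 ] rot [-3.14   0.     1.653] open 0.0586 grip 15.0 F [ 0.3 -0.5 -1.1] q6 0.06
.642,.169,.037,95 shift [0.0015 0.0008 0.0921] mm 69.0 turn [-0.0026  0.0001 -0.0061]
```

View pics/s1.png

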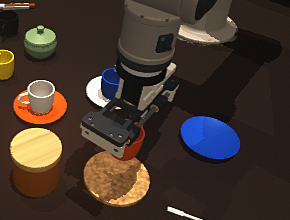

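The cup is held upright above the trivet, at crop (133,140), and the blue saucer is empty. Lowering.

step_arm([
  {"x":0,"y":0,"z":0.03,"rx":0,"ry":0,"rz":0,"claw":-1},
  {"x":0,"y":0,"z":0.06,"rx":0,"ry":0,"rz":0,"claw":-1},
  {"x":0,"y":0,"z":0.08,"rx":0,"ry":0,"rz":0,"claw":-1},
  {"x":0,"y":0,"z":0.087,"rx":0,"ry":0,"rz":0,"claw":-1},
  {"x":0,"y":0,"z":0.09,"rx":0,"ry":0,"rz":0,"claw":-1},
  {"x":0,"y":0,"z":0.093,"rx":0,"ry":0,"rz":0,"claw":-1},
  {"x":0,"y":0,"z":0.093,"rx":0,"ry":0,"rz":0,"claw":-1},
  {"x":0,"y":0,"z":0.093,"rx":0,"ry":0,"rz":0,"claw":-1},
])

```text
time: 5.8
tool_pos: [0.642, 0.169, 0.0389]
tool_rot: [3.14, -0.0, 1.655]
contact_force: [0.8, 0.1, -1.2]
opening: 0.0588
grip_force: 15.0
```

```bash
python3 go.py
```

```text
t 5.8 pos [0.642  0.169  0.0389] rot [ 3.14  -0.     1.655] open 0.0588 grip 15.0 F [ 0.8  0.1 -1.2] q6 0.06
```

step_arm([
  {"x":0,"y":0,"z":0.002,"rx":0,"ry":0,"rz":0,"claw":-1},
  {"x":0,"y":0,"z":0.004,"rx":0,"ry":0,"rz":0,"claw":-1},
  {"x":0,"y":0,"z":0.004,"rx":0,"ry":0,"rz":0,"claw":-1},
  {"x":0,"y":0,"z":0.004,"rx":0,"ry":0,"rz":0,"claw":-1},
])

```text
time: 6.13
tool_pos: [0.6421, 0.1688, 0.0356]
tool_rot: [3.14, -0.0, 1.655]
contact_force: [-1.5, -0.5, 3.8]
opening: 0.0586
grip_force: 15.0
```

step_arm([
  {"x":0,"y":0,"z":0,"rx":0,"ry":0,"rz":0,"claw":0.6},
  {"x":0,"y":0,"z":0,"rx":0,"ry":0,"rz":0,"claw":1},
  {"x":0,"y":0,"z":0,"rx":0,"ry":0,"rz":0,"claw":1},
  {"x":0,"y":0,"z":0,"rx":0,"ry":0,"rz":0,"claw":1},
  {"x":0,"y":0,"z":0,"rx":0,"ry":0,"rz":0,"claw":1},
  {"x":0,"y":0,"z":-0.03,"rx":0,"ry":0,"rz":0,"claw":1},
  {"x":0,"y":0,"z":-0.08,"rx":0,"ry":0,"rz":0,"claw":1},
  {"x":0,"y":0,"z":-0.13,"rx":0,"ry":0,"rz":0,"claw":1},
  {"x":0,"y":0,"z":-0.18,"rx":0,"ry":0,"rz":0,"claw":1},
  {"x":0,"y":0,"z":-0.18,"rx":0,"ry":0,"rz":0,"claw":1},
])

```text
time: 6.97
tool_pos: [0.6453, 0.1694, 0.1788]
tool_rot: [3.127, -0.001, 1.655]
contact_force: [1.2, 1.3, 1.5]
opening: 0.092
grip_force: 0.0
```

```bash
python3 go.py .5,.05,.18,138 .4567,.0129,.15,138
```

```text
t 6.97 pos [0.6453 0.1694 0.1788] rot [ 3.127e+00 -1.000e-03  1.655e+00] open 0.092 grip 0.0 F [1.2 1.3 1.5] q6 0.06
.5,.05,.18,138 shift [-0.1424 -0.2064 -0.0047] mm 188.0 turn [ 0.0181  0.0061 -0.9593]
.4567,.0129,.15,138 shift [-0.1868 -0.2686  0.0343] mm 247.0 turn [ 0.0181  0.0061 -0.9593]
```

step_arm([
  {"x":-0.187,"y":-0.27,"z":0.034,"rx":0,"ry":0,"rz":-0.96,"claw":1},
  {"x":-0.187,"y":-0.27,"z":0.034,"rx":0,"ry":0,"rz":-0.96,"claw":1},
  {"x":-0.187,"y":-0.27,"z":0.034,"rx":0,"ry":0,"rz":-0.96,"claw":1},
  {"x":-0.187,"y":-0.27,"z":0.034,"rx":0,"ry":0,"rz":-0.96,"claw":1},
  {"x":-0.187,"y":-0.27,"z":0.034,"rx":0,"ry":0,"rz":-0.96,"claw":1},
  {"x":-0.187,"y":-0.27,"z":0.034,"rx":0,"ry":0,"rz":-0.96,"claw":1},
  {"x":-0.187,"y":-0.27,"z":0.034,"rx":0,"ry":0,"rz":-0.96,"claw":1},
  {"x":-0.187,"y":-0.27,"z":0.034,"rx":0,"ry":0,"rz":-0.96,"claw":1},
  {"x":-0.187,"y":-0.27,"z":0.034,"rx":0,"ry":0,"rz":-0.96,"claw":1},
])

```text
time: 7.72
tool_pos: [0.4525, 0.0119, 0.1447]
tool_rot: [3.14, 0.002, 2.407]
contact_force: [0.2, 0.3, 0.1]
opening: 0.0922
grip_force: 0.0
```

```bash
python3 go.py .4567,.0129,.12,166.4
```

```text
t 7.72 pos [0.4525 0.0119 0.1447] rot [3.140e+00 2.000e-03 2.407e+00] open 0.0922 grip 0.0 F [0.2 0.3 0.1] q6 -0.98
.4567,.0129,.12,166.4 shift [-0.0032  0.0047  0.033 ] mm 25.0 turn [ 0.0011  0.0024 -0.6335]
```

step_arm([
  {"x":-0.003,"y":0.005,"z":0.033,"rx":0,"ry":0,"rz":-0.634,"claw":1},
  {"x":-0.003,"y":0.005,"z":0.033,"rx":0,"ry":0,"rz":-0.634,"claw":1},
  {"x":-0.003,"y":0.005,"z":0.033,"rx":0,"ry":0,"rz":-0.634,"claw":1},
  {"x":-0.003,"y":0.005,"z":0.033,"rx":0,"ry":0,"rz":-0.634,"claw":1},
  {"x":-0.003,"y":0.005,"z":0.033,"rx":0,"ry":0,"rz":-0.634,"claw":1},
  {"x":-0.003,"y":0.005,"z":0.033,"rx":0,"ry":0,"rz":-0.634,"claw":1},
  {"x":-0.003,"y":0.005,"z":0.033,"rx":0,"ry":0,"rz":-0.634,"claw":1},
  {"x":-0.003,"y":0.005,"z":0.033,"rx":0,"ry":0,"rz":-0.634,"claw":1},
])

```text
time: 8.38
tool_pos: [0.4561, 0.0135, 0.1195]
tool_rot: [-3.142, 0.0, 2.905]
contact_force: [-0.5, -0.7, 0.0]
opening: 0.0917
grip_force: 0.0
```

```bash
python3 - <<'E'
from h import *
im,d=read_camera('wrist'); cv2.imwrite('pics/w2.png',im)
im,d=read_camera('scene'); cv2.imwrite('pics/s2.png',im[100:320,230:520])
im,d=read_camera('top'); hsv=cv2.cvtColor(im,cv2.COLOR_BGR2HSV); X=np.full(d.shape+(3,),9.); X[d>0]=pts('top',d,d>0)
m=(np.hypot(X[...,0]-.42,X[...,1]-.25)<.09)&(cv2.inRange(hsv,*HSV['blue'])>0)
print(edge_circle('top',m,.017,.062))
Q=X[(np.hypot(X[...,0]-.642,X[...,1]-.169)<.045)&(X[...,2]>.058)]; print('orange cup',circ(Q,.0285),np.percentile(Q[:,2],90))
E
python3 go.py .4567,.0129,.032,166.4
```

```text
(array([0.42062362, 0.25093525, 0.06238551]), np.float64(0.000396557223779231))
orange cup (array([0.64048696, 0.16877531]), np.float64(0.0017149060099999247)) 0.06968627300468104
t 8.53 pos [0.4559 0.0133 0.1195] rot [-3.142  0.     2.906] open 0.0918 grip 0.0 F [-0.2 -0.4  0.3] q6 -1.47
.4567,.0129,.032,166.4 shift [-0.0012 -0.0003  0.1167] mm 88.0 turn [-0.0001  0.0004  0.0019]
```

View pics/w2.png

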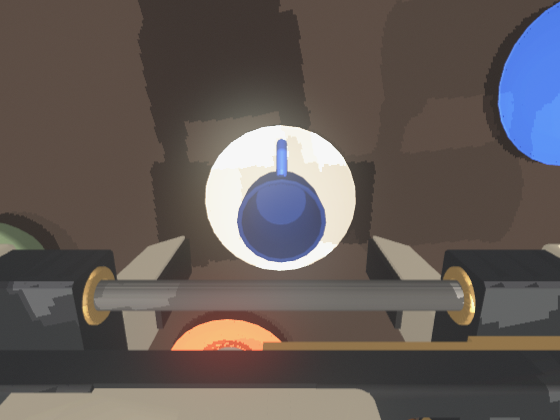

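View pics/s2.png

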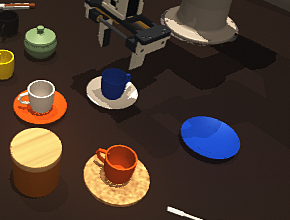

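The orange cup stands upright on the trivet at crop (120,163), fitted at (0.640, 0.169). The blue cup is centred between the fingers at wrist (281,215), with its handle perpendicular. Gripping it.

step_arm([
  {"x":-0.001,"y":0,"z":0.04,"rx":0,"ry":0,"rz":0,"claw":1},
  {"x":-0.001,"y":0,"z":0.075,"rx":0,"ry":0,"rz":0,"claw":1},
  {"x":-0.001,"y":0,"z":0.1,"rx":0,"ry":0,"rz":0,"claw":1},
  {"x":-0.001,"y":0,"z":0.115,"rx":0,"ry":0,"rz":0,"claw":1},
  {"x":-0.001,"y":0,"z":0.117,"rx":0,"ry":0,"rz":0,"claw":1},
  {"x":-0.001,"y":0,"z":0.117,"rx":0,"ry":0,"rz":0,"claw":1},
  {"x":-0.001,"y":0,"z":0.117,"rx":0,"ry":0,"rz":0,"claw":1},
])

```text
time: 9.12
tool_pos: [0.457, 0.013, 0.0323]
tool_rot: [3.142, 0.001, 2.907]
contact_force: [0.1, 0.3, 0.2]
opening: 0.0916
grip_force: 0.0
```

step_arm([
  {"x":0,"y":0,"z":0,"rx":0,"ry":0,"rz":0,"claw":-1},
  {"x":0,"y":0,"z":0,"rx":0,"ry":0,"rz":0,"claw":-1},
  {"x":0,"y":0,"z":0,"rx":0,"ry":0,"rz":0,"claw":-1},
  {"x":0,"y":0,"z":0,"rx":0,"ry":0,"rz":0,"claw":-1},
  {"x":0,"y":0,"z":0,"rx":0,"ry":0,"rz":0,"claw":-1},
  {"x":0,"y":0,"z":0,"rx":0,"ry":0,"rz":0,"claw":-1},
  {"x":0,"y":0,"z":0,"rx":0,"ry":0,"rz":0,"claw":-1},
  {"x":0,"y":0,"z":0,"rx":0,"ry":0,"rz":0,"claw":-1},
], squeeze=15)

```text
time: 9.78
tool_pos: [0.4566, 0.0132, 0.0319]
tool_rot: [3.142, 0.0, 2.907]
contact_force: [0.1, 1.5, 2.7]
opening: 0.0587
grip_force: 15.0
```

```bash
python3 go.py .4206,.251,.107,166.4
```

```text
t 9.78 pos [0.4566 0.0132 0.0319] rot [3.142 0.    2.907] open 0.0587 grip 15.0 F [0.1 1.5 2.7] q6 -1.48
.4206,.251,.107,166.4 shift [ 0.1204  0.2973 -0.1002] mm 252.0 turn [0.0001 0.0006 0.0034]
```

step_arm([
  {"x":0,"y":0,"z":-0.02,"rx":0,"ry":0,"rz":0,"claw":-1},
  {"x":0,"y":0,"z":-0.06,"rx":0,"ry":0,"rz":0,"claw":-1},
  {"x":0,"y":0,"z":-0.1,"rx":0,"ry":0,"rz":0,"claw":-1},
  {"x":0.015,"y":0.04,"z":-0.1,"rx":0,"ry":0,"rz":0,"claw":-1},
  {"x":0.035,"y":0.085,"z":-0.1,"rx":0,"ry":0,"rz":0,"claw":-1},
  {"x":0.055,"y":0.13,"z":-0.1,"rx":0,"ry":0,"rz":0,"claw":-1},
  {"x":0.075,"y":0.18,"z":-0.1,"rx":0,"ry":0,"rz":0,"claw":-1},
  {"x":0.095,"y":0.23,"z":-0.1,"rx":0,"ry":0,"rz":0,"claw":-1},
  {"x":0.11,"y":0.27,"z":-0.1,"rx":0,"ry":0,"rz":0,"claw":-1},
  {"x":0.12,"y":0.297,"z":-0.1,"rx":0,"ry":0,"rz":0,"claw":-1},
  {"x":0.12,"y":0.297,"z":-0.1,"rx":0,"ry":0,"rz":0,"claw":-1},
  {"x":0.12,"y":0.297,"z":-0.1,"rx":0,"ry":0,"rz":0,"claw":-1},
])

```text
time: 10.78
tool_pos: [0.4201, 0.2514, 0.1062]
tool_rot: [-3.141, -0.001, 2.91]
contact_force: [0.3, -0.2, -1.2]
opening: 0.0589
grip_force: 15.0
```

```bash
python3 go.py .4206,.251,.034,166.4
```

```text
t 10.78 pos [0.4201 0.2514 0.1062] rot [-3.141e+00 -1.000e-03  2.910e+00] open 0.0589 grip 15.0 F [ 0.3 -0.2 -1.2] q6 -0.96
.4206,.251,.034,166.4 shift [-0.0009 -0.0002  0.0963] mm 72.0 turn [-0.0011 -0.0008  0.007 ]
```

step_arm([
  {"x":0,"y":0,"z":0.03,"rx":0,"ry":0,"rz":0,"claw":-1},
  {"x":0,"y":0,"z":0.06,"rx":0,"ry":0,"rz":0,"claw":-1},
  {"x":0,"y":0,"z":0.08,"rx":0,"ry":0,"rz":0,"claw":-1},
  {"x":0,"y":0,"z":0.09,"rx":0,"ry":0,"rz":0,"claw":-1},
  {"x":0,"y":0,"z":0.096,"rx":0,"ry":0,"rz":0,"claw":-1},
  {"x":0,"y":0,"z":0.097,"rx":0,"ry":0,"rz":0,"claw":-1},
  {"x":0,"y":0,"z":0.097,"rx":0,"ry":0,"rz":0,"claw":-1},
  {"x":0,"y":0,"z":0.097,"rx":0,"ry":0,"rz":0,"claw":-1},
])

```text
time: 11.45
tool_pos: [0.4214, 0.2507, 0.0347]
tool_rot: [3.141, 0.001, 2.907]
contact_force: [0.5, 0.2, 0.0]
opening: 0.0586
grip_force: 15.0
```

step_arm([
  {"x":0,"y":0,"z":0.0015,"rx":0,"ry":0,"rz":0,"claw":-1},
  {"x":0,"y":0,"z":0.003,"rx":0,"ry":0,"rz":0,"claw":-1},
  {"x":0,"y":0,"z":0.003,"rx":0,"ry":0,"rz":0,"claw":-1},
  {"x":0,"y":0,"z":0.003,"rx":0,"ry":0,"rz":0,"claw":-1},
])

```text
time: 11.78
tool_pos: [0.4209, 0.2508, 0.0319]
tool_rot: [3.141, 0.001, 2.907]
contact_force: [0.3, 0.4, 0.2]
opening: 0.0587
grip_force: 15.0
```

step_arm([
  {"x":0,"y":0,"z":0.001,"rx":0,"ry":0,"rz":0,"claw":-1},
  {"x":0,"y":0,"z":0.001,"rx":0,"ry":0,"rz":0,"claw":-1},
  {"x":0,"y":0,"z":0.001,"rx":0,"ry":0,"rz":0,"claw":0.6},
  {"x":0,"y":0,"z":0.001,"rx":0,"ry":0,"rz":0,"claw":1},
  {"x":0,"y":0,"z":0.001,"rx":0,"ry":0,"rz":0,"claw":1},
  {"x":0,"y":0,"z":0.001,"rx":0,"ry":0,"rz":0,"claw":1},
  {"x":0,"y":0,"z":0.001,"rx":0,"ry":0,"rz":0,"claw":1},
  {"x":0,"y":0,"z":-0.03,"rx":0,"ry":0,"rz":0,"claw":1},
  {"x":0,"y":0,"z":-0.08,"rx":0,"ry":0,"rz":0,"claw":1},
  {"x":0,"y":0,"z":-0.13,"rx":0,"ry":0,"rz":0,"claw":1},
  {"x":0,"y":0,"z":-0.16,"rx":0,"ry":0,"rz":0,"claw":1},
  {"x":0,"y":0,"z":-0.16,"rx":0,"ry":0,"rz":0,"claw":1},
])

```text
time: 12.78
tool_pos: [0.4233, 0.2518, 0.1566]
tool_rot: [3.136, 0.008, 2.907]
contact_force: [1.6, 0.4, 1.9]
opening: 0.092
grip_force: 0.0
```

```bash
python3 go.py .6105,-.0743,.13,142.7
```

```text
t 12.78 pos [0.4233 0.2518 0.1566] rot [3.136 0.008 2.907] open 0.092 grip 0.0 F [1.6 0.4 1.9] q6 -0.96
.6105,-.0743,.13,142.7 shift [-0.3435 -0.365   0.0361] mm 377.0 turn [0.0088 0.0083 0.5301]
```

step_arm([
  {"x":-0.343,"y":-0.366,"z":0.032,"rx":0,"ry":0,"rz":0.53,"claw":1},
  {"x":-0.343,"y":-0.366,"z":0.032,"rx":0,"ry":0,"rz":0.53,"claw":1},
  {"x":-0.343,"y":-0.366,"z":0.032,"rx":0,"ry":0,"rz":0.53,"claw":1},
  {"x":-0.343,"y":-0.366,"z":0.032,"rx":0,"ry":0,"rz":0.53,"claw":1},
  {"x":-0.343,"y":-0.366,"z":0.032,"rx":0,"ry":0,"rz":0.53,"claw":1},
  {"x":-0.343,"y":-0.366,"z":0.032,"rx":0,"ry":0,"rz":0.53,"claw":1},
  {"x":-0.343,"y":-0.366,"z":0.032,"rx":0,"ry":0,"rz":0.53,"claw":1},
  {"x":-0.343,"y":-0.366,"z":0.032,"rx":0,"ry":0,"rz":0.53,"claw":1},
  {"x":-0.343,"y":-0.366,"z":0.032,"rx":0,"ry":0,"rz":0.53,"claw":1},
  {"x":-0.343,"y":-0.366,"z":0.032,"rx":0,"ry":0,"rz":0.53,"claw":1},
  {"x":-0.343,"y":-0.366,"z":0.032,"rx":0,"ry":0,"rz":0.53,"claw":1},
  {"x":-0.343,"y":-0.366,"z":0.032,"rx":0,"ry":0,"rz":0.53,"claw":1},
])

```text
time: 13.78
tool_pos: [0.6062, -0.0758, 0.1264]
tool_rot: [-3.141, -0.003, 2.49]
contact_force: [-0.1, 0.7, -0.6]
opening: 0.0918
grip_force: 0.0
```

```bash
cat > chk.py <<'E'
from h import *
im,d=read_camera('top'); hsv=cv2.cvtColor(im,cv2.COLOR_BGR2HSV); X=np.full(d.shape+(3,),9.); X[d>0]=pts('top',d,d>0)
for s,c in {'blue':(.4206,.251),'white':(.4573,.0127),'orange':(.6147,-.0747),'trivet':(.642,.169)}.items():
    near=np.hypot(X[...,0]-c[0],X[...,1]-c[1])<.085
    if s!='trivet':
        m=near&(sum((cv2.inRange(hsv,*v)>0).astype(int) for v in HSV.values())>0)
        f,e=edge_circle('top',m,.017,.062); print(s,np.round(f,4),round(e,4))
    Q=X[near&(X[...,2]>.058)&(X[...,2]<.08)]
    if len(Q)>30: print('   cup at',np.round(circ(Q,.0285)[0],4),len(Q))
E
python3 chk.py; python3 - <<'E'
from h import *
im,d=read_camera('wrist'); cv2.imwrite('pics/w3.png',im)
im,d=read_camera('scene'); cv2.imwrite('pics/s3.png',im[100:320,230:520])
E
python3 go.py .6105,-.0743,.032,142.7
```

```text
blue [0.4205 0.2509 0.0624] 0.0004
   cup at [0.421  0.2498] 148
white [0.4586 0.0271 0.1213] 0.0215
orange [ 0.7202 -0.0891  0.0997] 0.0123
   cup at [ 0.6105 -0.0745] 34
   cup at [0.6406 0.1688] 153
t 13.93 pos [ 0.6065 -0.0746  0.1276] rot [-3.141e+00 -1.000e-03  2.492e+00] open 0.0918 grip 0.0 F [-0.3 -0.6 -0.1] q6 -1.17
.6105,-.0743,.032,142.7 shift [-0.0041  0.0036  0.1275] mm 96.0 turn [-0.0002 -0.0009  0.0022]
```

View pics/w3.png

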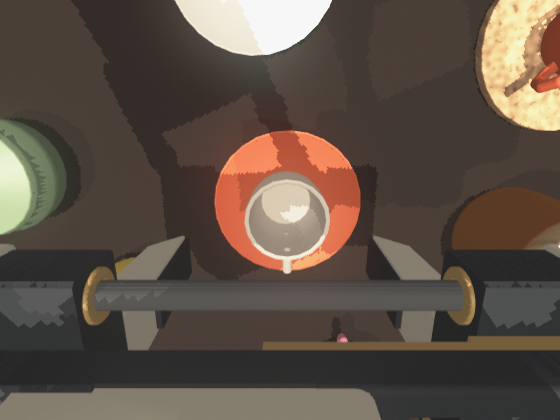

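View pics/s3.png

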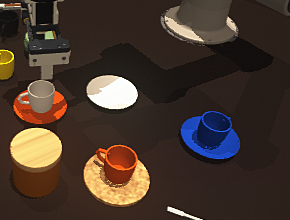

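Blue is centred on its saucer, about 1 mm off. The white cup is at wrist (288,215) between the fingers, with its handle facing the gripper. Gripping it.

step_arm([
  {"x":-0.004,"y":0.0036,"z":0.04,"rx":0,"ry":0,"rz":0,"claw":1},
  {"x":-0.004,"y":0.0036,"z":0.08,"rx":0,"ry":0,"rz":0,"claw":1},
  {"x":-0.004,"y":0.0036,"z":0.11,"rx":0,"ry":0,"rz":0,"claw":1},
  {"x":-0.004,"y":0.0036,"z":0.125,"rx":0,"ry":0,"rz":0,"claw":1},
  {"x":-0.004,"y":0.0036,"z":0.128,"rx":0,"ry":0,"rz":0,"claw":1},
  {"x":-0.004,"y":0.0036,"z":0.128,"rx":0,"ry":0,"rz":0,"claw":1},
  {"x":-0.004,"y":0.0036,"z":0.128,"rx":0,"ry":0,"rz":0,"claw":1},
])

```text
time: 14.52
tool_pos: [0.6121, -0.0756, 0.0333]
tool_rot: [3.141, 0.002, 2.491]
contact_force: [0.2, 0.1, 0.7]
opening: 0.0918
grip_force: 0.0
```

step_arm([
  {"x":0,"y":0,"z":0,"rx":0,"ry":0,"rz":0,"claw":-1},
  {"x":0,"y":0,"z":0,"rx":0,"ry":0,"rz":0,"claw":-1},
  {"x":0,"y":0,"z":0,"rx":0,"ry":0,"rz":0,"claw":-1},
  {"x":0,"y":0,"z":0,"rx":0,"ry":0,"rz":0,"claw":-1},
  {"x":0,"y":0,"z":0,"rx":0,"ry":0,"rz":0,"claw":-1},
  {"x":0,"y":0,"z":0,"rx":0,"ry":0,"rz":0,"claw":-1},
  {"x":0,"y":0,"z":0,"rx":0,"ry":0,"rz":0,"claw":-1},
  {"x":0,"y":0,"z":0,"rx":0,"ry":0,"rz":0,"claw":-1},
], squeeze=15)

```text
time: 15.18
tool_pos: [0.6114, -0.0758, 0.032]
tool_rot: [3.141, 0.001, 2.491]
contact_force: [-0.2, 1.4, 1.9]
opening: 0.0594
grip_force: 15.0
```

```bash
python3 go.py .4573,.0127,.107,142.7
```

```text
t 15.18 pos [ 0.6114 -0.0758  0.032 ] rot [3.141e+00 1.000e-03 2.491e+00] open 0.0594 grip 15.0 F [-0.2  1.4  1.9] q6 -1.17
.4573,.0127,.107,142.7 shift [ 0.2349 -0.0306 -0.1002] mm 193.0 turn [0.0003 0.0008 0.    ]
```

step_arm([
  {"x":0,"y":0,"z":-0.02,"rx":0,"ry":0,"rz":0,"claw":-1},
  {"x":0,"y":0,"z":-0.06,"rx":0,"ry":0,"rz":0,"claw":-1},
  {"x":0,"y":0,"z":-0.1,"rx":0,"ry":0,"rz":0,"claw":-1},
  {"x":0.04,"y":-0.005,"z":-0.1,"rx":0,"ry":0,"rz":0,"claw":-1},
  {"x":0.085,"y":-0.01,"z":-0.1,"rx":0,"ry":0,"rz":0,"claw":-1},
  {"x":0.13,"y":-0.017,"z":-0.1,"rx":0,"ry":0,"rz":0,"claw":-1},
  {"x":0.175,"y":-0.023,"z":-0.1,"rx":0,"ry":0,"rz":0,"claw":-1},
  {"x":0.21,"y":-0.028,"z":-0.1,"rx":0,"ry":0,"rz":0,"claw":-1},
  {"x":0.233,"y":-0.0306,"z":-0.1,"rx":0,"ry":0,"rz":0,"claw":-1},
  {"x":0.233,"y":-0.0306,"z":-0.1,"rx":0,"ry":0,"rz":0,"claw":-1},
  {"x":0.233,"y":-0.0306,"z":-0.1,"rx":0,"ry":0,"rz":0,"claw":-1},
])

```text
time: 16.1
tool_pos: [0.458, 0.0121, 0.1069]
tool_rot: [-3.142, 0.0, 2.492]
contact_force: [1.9, 0.5, -0.2]
opening: 0.0591
grip_force: 15.0
```

```bash
python3 go.py .4583,.0117,.0335,142.7;python3 - <<'E'
from h import *
im,d=read_camera('scene'); cv2.imwrite('pics/s4.png',im[100:320,230:520])
E
```

```text
t 16.1 pos [0.458  0.0121 0.1069] rot [-3.142  0.     2.492] open 0.0591 grip 15.0 F [ 1.9  0.5 -0.2] q6 -1.06
.4583,.0117,.0335,142.7 shift [-0.0006 -0.0001  0.0978] mm 73.0 turn [-0.0001  0.0005  0.0013]
```

View pics/s4.png

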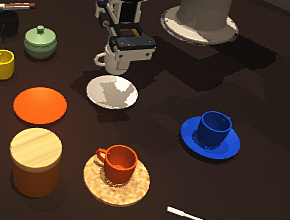

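The white cup is held above the white saucer at crop (112,92), and the orange saucer is empty. Lowering.

step_arm([
  {"x":0,"y":0,"z":0.03,"rx":0,"ry":0,"rz":0,"claw":-1},
  {"x":0,"y":0,"z":0.06,"rx":0,"ry":0,"rz":0,"claw":-1},
  {"x":0,"y":0,"z":0.08,"rx":0,"ry":0,"rz":0,"claw":-1},
  {"x":0,"y":0,"z":0.09,"rx":0,"ry":0,"rz":0,"claw":-1},
  {"x":0,"y":0,"z":0.096,"rx":0,"ry":0,"rz":0,"claw":-1},
  {"x":0,"y":0,"z":0.098,"rx":0,"ry":0,"rz":0,"claw":-1},
  {"x":0,"y":0,"z":0.098,"rx":0,"ry":0,"rz":0,"claw":-1},
  {"x":0,"y":0,"z":0.098,"rx":0,"ry":0,"rz":0,"claw":-1},
])

```text
time: 16.82
tool_pos: [0.4589, 0.0116, 0.0338]
tool_rot: [3.141, 0.001, 2.49]
contact_force: [-0.0, 0.4, -1.5]
opening: 0.0589
grip_force: 15.0
```

step_arm([
  {"x":0,"y":0,"z":0.0015,"rx":0,"ry":0,"rz":0,"claw":-1},
  {"x":0,"y":0,"z":0.003,"rx":0,"ry":0,"rz":0,"claw":-1},
  {"x":0,"y":0,"z":0.003,"rx":0,"ry":0,"rz":0,"claw":-1},
  {"x":0,"y":0,"z":0.003,"rx":0,"ry":0,"rz":0,"claw":-1},
  {"x":0,"y":0,"z":0.003,"rx":0,"ry":0,"rz":0,"claw":0.6},
  {"x":0,"y":0,"z":0.003,"rx":0,"ry":0,"rz":0,"claw":1},
  {"x":0,"y":0,"z":0.003,"rx":0,"ry":0,"rz":0,"claw":1},
  {"x":0,"y":0,"z":0.003,"rx":0,"ry":0,"rz":0,"claw":1},
  {"x":0,"y":0,"z":0.003,"rx":0,"ry":0,"rz":0,"claw":1},
])

```text
time: 17.57
tool_pos: [0.4581, 0.0118, 0.0309]
tool_rot: [-3.141, -0.0, 2.491]
contact_force: [0.9, 0.6, -0.5]
opening: 0.0875
grip_force: 0.0
```

step_arm([
  {"x":0,"y":0,"z":-0.03,"rx":0,"ry":0,"rz":0,"claw":1},
  {"x":0,"y":0,"z":-0.08,"rx":0,"ry":0,"rz":0,"claw":1},
  {"x":0,"y":0,"z":-0.13,"rx":0,"ry":0,"rz":0,"claw":1},
  {"x":0,"y":0,"z":-0.16,"rx":0,"ry":0,"rz":0,"claw":1},
  {"x":0,"y":0,"z":-0.16,"rx":0,"ry":0,"rz":0,"claw":1},
  {"x":0,"y":0,"z":-0.16,"rx":0,"ry":0,"rz":0,"claw":1},
])

```text
time: 18.07
tool_pos: [0.4588, 0.0118, 0.1519]
tool_rot: [3.14, 0.003, 2.491]
contact_force: [0.4, 0.7, -0.3]
opening: 0.0923
grip_force: 0.0
```

```bash
python3 go.py .6406,.1688,.14,98
```

```text
t 18.07 pos [0.4588 0.0118 0.1519] rot [3.140e+00 3.000e-03 2.491e+00] open 0.0923 grip 0.0 F [ 0.4  0.7 -0.3] q6 -1.06
.6406,.1688,.14,98 shift [-0.066   0.3134  0.0164] mm 241.0 turn [0.0029 0.0024 0.9935]
```

step_arm([
  {"x":-0.066,"y":0.3134,"z":0.016,"rx":0,"ry":0,"rz":0.994,"claw":1},
  {"x":-0.066,"y":0.3134,"z":0.016,"rx":0,"ry":0,"rz":0.994,"claw":1},
  {"x":-0.066,"y":0.3134,"z":0.016,"rx":0,"ry":0,"rz":0.994,"claw":1},
  {"x":-0.066,"y":0.3134,"z":0.016,"rx":0,"ry":0,"rz":0.994,"claw":1},
  {"x":-0.066,"y":0.3134,"z":0.016,"rx":0,"ry":0,"rz":0.994,"claw":1},
  {"x":-0.066,"y":0.3134,"z":0.016,"rx":0,"ry":0,"rz":0.994,"claw":1},
  {"x":-0.066,"y":0.3134,"z":0.016,"rx":0,"ry":0,"rz":0.994,"claw":1},
  {"x":-0.066,"y":0.3134,"z":0.016,"rx":0,"ry":0,"rz":0.994,"claw":1},
  {"x":-0.066,"y":0.3134,"z":0.016,"rx":0,"ry":0,"rz":0.994,"claw":1},
  {"x":-0.066,"y":0.3134,"z":0.016,"rx":0,"ry":0,"rz":0.994,"claw":1},
  {"x":-0.066,"y":0.3134,"z":0.016,"rx":0,"ry":0,"rz":0.994,"claw":1},
])

```text
time: 18.98
tool_pos: [0.6393, 0.168, 0.1387]
tool_rot: [-3.141, 0.0, 1.71]
contact_force: [0.0, -1.0, -0.1]
opening: 0.0918
grip_force: 0.0
```

```bash
python3 chk.py; python3 - <<'E'
from h import *
im,d=read_camera('wrist'); cv2.imwrite('pics/w4.png',im)
E
python3 go.py .6406,.1688,.0355,94.8
```

```text
blue [0.432  0.5837 0.1937] 0.0112
white [0.4571 0.0121 0.0625] 0.0004
   cup at [0.4583 0.012 ] 127
orange [ 0.6147 -0.0747  0.0629] 0.0003
   cup at [0.6404 0.1686] 63
t 19.08 pos [0.6397 0.1681 0.1394] rot [3.141 0.    1.71 ] open 0.0919 grip 0.0 F [ 0.1 -0.6 -0. ] q6 0.0
.6406,.1688,.0355,94.8 shift [0.0007 0.0013 0.1385] mm 104.0 turn [0.0003 0.0001 0.0701]
```

View pics/w4.png

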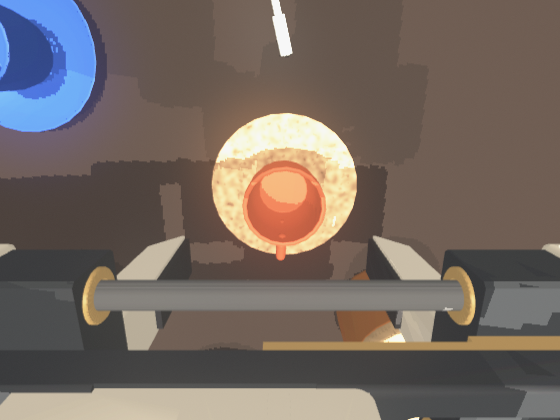

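White is centred on its saucer, about 1 mm off. The orange cup is between the fingers at wrist (283,205). Gripping it.

step_arm([
  {"x":0.0007,"y":0.0013,"z":0.04,"rx":0,"ry":0,"rz":0.07,"claw":1},
  {"x":0.0007,"y":0.0013,"z":0.08,"rx":0,"ry":0,"rz":0.07,"claw":1},
  {"x":0.0007,"y":0.0013,"z":0.115,"rx":0,"ry":0,"rz":0.07,"claw":1},
  {"x":0.0007,"y":0.0013,"z":0.135,"rx":0,"ry":0,"rz":0.07,"claw":1},
  {"x":0.0007,"y":0.0013,"z":0.139,"rx":0,"ry":0,"rz":0.07,"claw":1},
  {"x":0.0007,"y":0.0013,"z":0.139,"rx":0,"ry":0,"rz":0.07,"claw":1},
  {"x":0.0007,"y":0.0013,"z":0.139,"rx":0,"ry":0,"rz":0.07,"claw":1},
])

```text
time: 19.67
tool_pos: [0.6417, 0.1694, 0.0361]
tool_rot: [3.14, 0.0, 1.655]
contact_force: [-0.7, -0.2, 0.9]
opening: 0.0918
grip_force: 0.0
```

step_arm([
  {"x":0,"y":0,"z":0,"rx":0,"ry":0,"rz":0,"claw":-1},
  {"x":0,"y":0,"z":0,"rx":0,"ry":0,"rz":0,"claw":-1},
  {"x":0,"y":0,"z":0,"rx":0,"ry":0,"rz":0,"claw":-1},
  {"x":0,"y":0,"z":0,"rx":0,"ry":0,"rz":0,"claw":-1},
  {"x":0,"y":0,"z":0,"rx":0,"ry":0,"rz":0,"claw":-1},
  {"x":0,"y":0,"z":0,"rx":0,"ry":0,"rz":0,"claw":-1},
  {"x":0,"y":0,"z":0,"rx":0,"ry":0,"rz":0,"claw":-1},
  {"x":0,"y":0,"z":0,"rx":0,"ry":0,"rz":0,"claw":-1},
], squeeze=15)

```text
time: 20.33
tool_pos: [0.6413, 0.1695, 0.0351]
tool_rot: [3.141, 0.0, 1.655]
contact_force: [0.8, -0.3, 2.1]
opening: 0.0589
grip_force: 15.0
```

```bash
python3 go.py .6147,-.0747,.135,94.8
```

```text
t 20.33 pos [0.6413 0.1695 0.0351] rot [3.141 0.    1.655] open 0.0589 grip 15.0 F [ 0.8 -0.3  2.1] q6 0.06
.6147,-.0747,.135,94.8 shift [-0.3215 -0.0625 -0.1333] mm 265.0 turn [0.0012 0.     0.0005]
```

step_arm([
  {"x":0,"y":0,"z":-0.02,"rx":0,"ry":0,"rz":0,"claw":-1},
  {"x":0,"y":0,"z":-0.06,"rx":0,"ry":0,"rz":0,"claw":-1},
  {"x":0,"y":0,"z":-0.1,"rx":0,"ry":0,"rz":0,"claw":-1},
  {"x":0,"y":0,"z":-0.134,"rx":0,"ry":0,"rz":0,"claw":-1},
  {"x":-0.04,"y":-0.008,"z":-0.134,"rx":0,"ry":0,"rz":0,"claw":-1},
  {"x":-0.09,"y":-0.017,"z":-0.134,"rx":0,"ry":0,"rz":0,"claw":-1},
  {"x":-0.14,"y":-0.027,"z":-0.134,"rx":0,"ry":0,"rz":0,"claw":-1},
  {"x":-0.19,"y":-0.037,"z":-0.134,"rx":0,"ry":0,"rz":0,"claw":-1},
  {"x":-0.24,"y":-0.047,"z":-0.134,"rx":0,"ry":0,"rz":0,"claw":-1},
  {"x":-0.285,"y":-0.056,"z":-0.134,"rx":0,"ry":0,"rz":0,"claw":-1},
  {"x":-0.321,"y":-0.0625,"z":-0.134,"rx":0,"ry":0,"rz":0,"claw":-1},
  {"x":-0.321,"y":-0.0625,"z":-0.134,"rx":0,"ry":0,"rz":0,"claw":-1},
])

```text
time: 21.33
tool_pos: [0.6135, -0.0798, 0.1347]
tool_rot: [-3.14, 0.002, 1.65]
contact_force: [-0.2, -0.2, -0.5]
opening: 0.0589
grip_force: 15.0
```

step_arm([
  {"x":0,"y":0,"z":0,"rx":0,"ry":0,"rz":0,"claw":-1},
  {"x":0,"y":0,"z":0,"rx":0,"ry":0,"rz":0,"claw":-1},
])

```text
time: 21.5
tool_pos: [0.6141, -0.0738, 0.1348]
tool_rot: [-3.141, -0.001, 1.655]
contact_force: [0.6, 0.5, -0.9]
opening: 0.0589
grip_force: 15.0
```

```bash
python3 go.py .6147,-.0747,.0335,94.8
```

```text
t 21.5 pos [ 0.6141 -0.0738  0.1348] rot [-3.141e+00 -1.000e-03  1.655e+00] open 0.0589 grip 15.0 F [ 0.6  0.5 -0.9] q6 -0.33
.6147,-.0747,.0335,94.8 shift [-0.0014  0.0008  0.1351] mm 101.0 turn [-0.0011 -0.001   0.0001]
```

step_arm([
  {"x":0,"y":0,"z":0.04,"rx":0,"ry":0,"rz":0,"claw":-1},
  {"x":0,"y":0,"z":0.075,"rx":0,"ry":0,"rz":0,"claw":-1},
  {"x":0,"y":0,"z":0.105,"rx":0,"ry":0,"rz":0,"claw":-1},
  {"x":0,"y":0,"z":0.122,"rx":0,"ry":0,"rz":0,"claw":-1},
  {"x":0,"y":0,"z":0.13,"rx":0,"ry":0,"rz":0,"claw":-1},
  {"x":0,"y":0,"z":0.135,"rx":0,"ry":0,"rz":0,"claw":-1},
  {"x":0,"y":0,"z":0.135,"rx":0,"ry":0,"rz":0,"claw":-1},
  {"x":0,"y":0,"z":0.135,"rx":0,"ry":0,"rz":0,"claw":-1},
  {"x":0,"y":0,"z":0.135,"rx":0,"ry":0,"rz":0,"claw":-1},
])

```text
time: 22.25
tool_pos: [0.6152, -0.0742, 0.0352]
tool_rot: [3.14, 0.001, 1.655]
contact_force: [0.1, 0.2, -1.3]
opening: 0.0587
grip_force: 15.0
```

step_arm([
  {"x":0,"y":0,"z":0.002,"rx":0,"ry":0,"rz":0,"claw":-1},
  {"x":0,"y":0,"z":0.004,"rx":0,"ry":0,"rz":0,"claw":-1},
  {"x":0,"y":0,"z":0.004,"rx":0,"ry":0,"rz":0,"claw":-1},
  {"x":0,"y":0,"z":0.004,"rx":0,"ry":0,"rz":0,"claw":-1},
  {"x":0,"y":0,"z":0.004,"rx":0,"ry":0,"rz":0,"claw":0.6},
  {"x":0,"y":0,"z":0.004,"rx":0,"ry":0,"rz":0,"claw":1},
  {"x":0,"y":0,"z":0.004,"rx":0,"ry":0,"rz":0,"claw":1},
  {"x":0,"y":0,"z":0.004,"rx":0,"ry":0,"rz":0,"claw":1},
  {"x":0,"y":0,"z":0.004,"rx":0,"ry":0,"rz":0,"claw":1},
])

```text
time: 23.0
tool_pos: [0.6143, -0.0743, 0.0307]
tool_rot: [-3.141, -0.0, 1.655]
contact_force: [-0.3, 1.3, 0.1]
opening: 0.0875
grip_force: 0.0
```

step_arm([
  {"x":0,"y":0,"z":-0.03,"rx":0,"ry":0,"rz":0,"claw":1},
  {"x":0,"y":0,"z":-0.08,"rx":0,"ry":0,"rz":0,"claw":1},
  {"x":0,"y":0,"z":-0.13,"rx":0,"ry":0,"rz":0,"claw":1},
  {"x":0,"y":0,"z":-0.18,"rx":0,"ry":0,"rz":0,"claw":1},
  {"x":0,"y":0,"z":-0.23,"rx":0,"ry":0,"rz":0,"claw":1},
  {"x":-0.1,"y":-0.1,"z":-0.24,"rx":0,"ry":0,"rz":0,"claw":1},
  {"x":-0.15,"y":-0.1,"z":-0.24,"rx":0,"ry":0,"rz":0,"claw":1},
  {"x":-0.2,"y":-0.1,"z":-0.24,"rx":0,"ry":0,"rz":0,"claw":1},
  {"x":-0.25,"y":-0.1,"z":-0.24,"rx":0,"ry":0,"rz":0,"claw":1},
  {"x":-0.25,"y":-0.1,"z":-0.24,"rx":0,"ry":0,"rz":0,"claw":1},
  {"x":-0.25,"y":-0.1,"z":-0.24,"rx":0,"ry":0,"rz":0,"claw":1},
])

```text
time: 23.92
tool_pos: [0.554, -0.2749, 0.2108]
tool_rot: [-3.141, 0.003, 1.649]
contact_force: [-0.4, 1.2, -1.1]
opening: 0.0917
grip_force: 0.0
```

```bash
python3 chk.py; python3 go.py; python3 - <<'E'
from h import *
im,d=read_camera('scene'); cv2.imwrite('pics/s5.png',im)
E
```

```text
blue [0.4206 0.2509 0.0624] 0.0004
   cup at [0.4211 0.2498] 148
white [0.4574 0.0127 0.0627] 0.0004
   cup at [0.4583 0.0119] 131
orange [ 0.6146 -0.0749  0.0631] 0.0002
   cup at [ 0.6143 -0.0744] 135
t 23.97 pos [ 0.5544 -0.2714  0.2105] rot [-3.141e+00  1.000e-03  1.650e+00] open 0.0915 grip 0.0 F [-0.3  0.1 -0.9] q6 -0.66
```

View pics/s5.png

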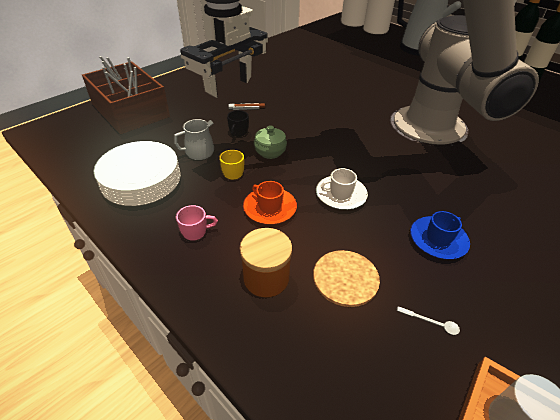

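All three cups stand upright on their own saucers: orange (268,195), white (343,183) and blue (444,230). Each is within about 1.5 mm of centre, and the arm is clear.

```bash
python3 -c "
from cell import robot; print(robot.hand_in())"
```

```text
the job is handed in; nothing more can be done
None
```

The job is handed in: each cup stands upright on the saucer of its own colour, within about 1.5 mm of centre by the last camera check; the hand-in call returned no verdict.

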